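# Slide the washed drip tray back into the espresso machine

### The job

The washed drip tray is on the drying mat beside the espresso machine: pick it up, slide it rear end first into the bay under the machine, and push it fully home until its spring catches click and it stays in. You cannot see how the bay sits inside, so feel for its side walls and rear stop and let them line the tray up; press firmly but do not ram the machine, and leave the cup, jug and jar where they are.

Things in the scene. Friction and masses are not known exactly. Their poses are not given: they have to be found in the camera images.
- tray: Grey plastic drip tray, open box 190 long (x) x 120 wide (y), 0.35 to 0.6 kg, with a fixed steel bar grate 37 high. Origin: middle of its underside; +x points to its rear end, which goes in first; z up. Walls 4 thick, 40 high; front wall (x -95 to -87) 8 thick, 44 high. Between front wall and grate is a finger well 42 long, its bottom 4 above the underside. Rear corners bevelled.
- tray_front (a point): Middle of the top edge of the tray's front wall, 91 ahead of the tray's origin and 44 above its underside, axes as the tray: pinch the 8 mm wall here from above, one finger in the well.
- machine: Fixed steel espresso machine, 176 wide (y), 310 deep (x), 310 high. Origin: middle of the bay's mouth, on the counter; +x runs into the bay, the front faces -x, z up. Bay floor 10 above the counter behind a small ramped sill; side cheeks 52 high. Bay open above from x 0 to 115, then roofed at 58 up. Head overhangs from x 70 on, its underside 200 up.
- bay_stop (a point): Reference point on the machine's centre line, 190 in from the mouth, 10 up, axes as the machine. The bay's solid rear stop lies near it, unseen, up to 7 nearer or deeper, fixed in a run: home is with the tray's origin 88 to 102 in from the mouth (front within 7 of flush), latched. A sprung ejector pin there pushes back over the last 20 mm, and drives the tray out again by over 12 if not latched.
- bay_catches (a point): Midway between two sprung catches, about 150 in, 29 up. They rub on the tray's sides from 50 mm before home (about 11 N) and click into notches at home; with the pin this takes about 17 N, and over 30 N is ramming. Bay 124 wide between stiff walls (2 each side of the tray), flaring to 136 in its first 20. The walls' middle lies up to 5 left or right of the machine's centre line, fixed in a run.
- spout (a point): Lower end of the coffee spout, 95 in from the mouth, 148 above the counter. A thin steam wand hangs 76 in, 79 to the machine's -y side, down to 106 up. Keep the gripper clear of both.
- mat: Fixed black rubber drying mat 260 x 180 x 4, origin under its middle; the tray stands on it.
- cup: Bystander: white mug, 68 wide, 58 high, origin under its middle.
- jug: Bystander: steel milk cup, 76 wide, 92 high, origin under its middle.
- jar: Bystander: jar of amber glass with a lid, 90 wide, 130 high, origin under its middle.
There are look-alikes about, which are no part of the job. What is meant by the tray is not green or orange, and is the larger of those in its own colour.

How it is judged:
On the way:
1. the tray is lifted clear of the mat (z of tray in the frame of mat above 0.02 m), for 0.2 s.
At the end, for the whole second after the job is handed in: Tray latched in the bay, released and still: origin 86.5 to 103.5 mm in from the mouth, front end outward, underside on the bay floor (7 to 12.5 mm up), level within 0.03 rad, in line with the machine within 0.05 rad; cup, jug and jar within 20 mm of their starts (x of tray in the frame of machine between 0.0865 and 0.1035 m and z of tray in the frame of machine between 0.007 and 0.0125 m and angle between tray's own z axis and vertical below 0.03 rad and angle between the x axis of tray and the x axis of machine, either way round below 0.05 rad and linear speed of tray below 0.005 m/s and not (distance of any of cup, jug, jar from where it was at the start of the episode above 0.02 m) and x of tray_front in the frame of machine below 0.02 m); the robot touches nothing.
It fails at once if the contact forces on the machine (tray, walls, catches, pin, robot) add up to more than 50 N (contact force between anything else and machine above 50 N).
It fails at once if cup, jug or jar is shifted more than 20 mm (distance of any of cup, jug, jar from where it was at the start of the episode above 0.02 m).
It also fails if it takes over 72 s, if anything falls off the work surface, if the arm or the gripper's body presses on something with over 40 N, if the wrist force passes 120 N, or if a joint passes its speed limit or range.

### The arm

A 6-joint arm with a two-finger parallel gripper is mounted at the origin on the work surface. World frame = base frame: x ahead of the robot, y to its left, z up, the work surface at z = 0. Lengths are in m, angles in rad, forces in N, time in s.
With the tool pointing down it reaches from about 0.35 to 0.975 m from the base axis. Payload 4.9 kg.
Tool frame: the origin (TCP) lies midway between the tips of the shut fingers; the grasp point (between the pads) lies 19 mm behind it; z points along the fingers, y is the line along which they close (so a half turn about z gives the same grasp; the last joint's range is limited). The gripper opens to 85 mm and grips with 20 to 120 N. Pads are 22 mm wide; open, the fingers measure 114 mm over their backs; the gripper's body (76 mm by 85 mm) begins 54 mm behind the grasp point. The pads swing forward as they close: fully open they stand 13 mm farther back than shut.
Start: joints at [1.171, 0.053, 1.613, -0, 1.476, -0.119], TCP at [0.173, 0.601, 0.231] pointing down, gripper open.
Joint ranges: [-3.01, 3.01], [-1.01, 2.22], [0.06, 2.58], [-1.02, 4.17], [0.09, 2.62], [-3.14, 3.14]. Speed limits (rad/s): [2.57, 2.57, 3.14, 3.14, 3.14, 3.14].

### API

Orientations are given as a rotation vector (axis times angle).
In Python, from station import ctrl gives the robot as it stands.
- The arm moves only by the shell command python3 -m handwheel 'ROWS' [FORCE]. ROWS is JSON, a list of rows, each an object with "gripper": the gripper command: -1 is fully open, 1 is shut, values between are in proportion; "offset": the shift along the tool's x, y, z in mm, a list of three; "rotation": the turn, a rotation vector about the tool's x, y, z in rad, a list of three. A call has exactly 8 rows; each row is the pose to reach, as a shift and turn from the pose commanded when the call began, along the tool's axes at that moment; what a row does not reach only later rows make up. A row lasts 1/8 s, in which the tool goes at most 62.5 mm and 10.7 degrees, less where a joint would pass 70% of its speed; a pose out of reach is approached as far as the arm can. A call with a gripper value outside its range is refused whole. The fingers move at their own pace and stop on an object; FORCE is the grip in N (left out, the last holds). Time passes only in rows, so rows that repeat a pose let the fingers close, or fill a call up. It gives the time, the measured TCP pose, the force, the opening and the grip force at its end, in the units of the state.
- ctrl.get_obs(): the state, without advancing time (a new reading comes with each control period).
- ctrl.get_image(name): name is "scene" or "top" or "wrist"; returns a dict with "image" (480x640x3 uint8, red, green, blue), "fovy" (degrees; the focal length in pixels is half the picture's height over the tangent of half this angle, whatever the lens; pixels are square), "cx", "cy" (the principal point, pixels), "xyz" and "attitude" of the camera in the world. Camera axes: x right, y up, looking along -z (the intrinsics and any distortion apply to the point x, -y, -z); pixel columns grow to the right and rows downward; lengths in m; the calibration is good to about 2 mm. A picture is of the moment at which its call begins. There is no depth.
- ctrl.finish_job(): hands the job in; it is judged then, once.
The state is a dict: "t": time; "q": joint angles; "dq": joint speeds; "effort": joint torques, N m; "tool_pos": TCP position; "tool_rot": TCP orientation; "contact_force": force on the tool from outside, world axes, zero at the start; "wrist_torque": the same for the moment, N m; "opening": finger opening in m; "grip_force": force on a finger pad.
Only numpy, scipy, OpenCV 4.12 (cv2) and the standard library are available. Lean on these libraries where they do the work, as an engineer would, in place of code of your own. Each camera call takes 0.05 s, during which the arm holds its last target. There are 200 camera calls.

## Working session

There is one attempt and no reset: what is moved stays moved. The work goes in short steps, Python scripts to look and compute and a shell command to move; the robot and the scene stay as the last step left them, time stands still between calls to the robot, and variables do not carry over. Pictures are saved under pics/ and viewed, at most 10 in all, crops included, and the job is handed in when it is done.

```bash
mkdir -p pics; ls
python3 - <<'E'
from station import ctrl
import cv2,json
o=ctrl.get_obs(); print({k:o[k] for k in('t','tool_pos','tool_rot','opening','contact_force')})
for n in('scene','top'):
    d=ctrl.get_image(n); im=d.pop('image'); cv2.imwrite(f'pics/{n}0.png',im[:,:,::-1]); print(n,d)
E
```

```text
pics
{'t': 0.0, 'tool_pos': array([0.17296025, 0.59995208, 0.23007524]), 'tool_rot': array([-4.39521918e-01, -3.11018667e+00,  3.07522142e-03]), 'opening': 0.08547734166726823, 'contact_force': array([0.13017258, 0.04013667, 0.07464101])}
scene {'fovy': 57.9593575605099, 'cx': 312.42697660637435, 'cy': 244.30523969166538, 'xyz': array([ 0.732006  , -0.38914955,  1.14112208]), 'attitude': array([0.3022261 , 0.12739058, 0.77055611])}
top {'fovy': 49.9089194982681, 'cx': 317.0381533321916, 'cy': 235.1212138041619, 'xyz': array([ 0.39341128, -0.13358281,  1.23424496]), 'attitude': array([ 0.05537534, -0.07723089, -1.58268167])}
```

View pics/scene0.png

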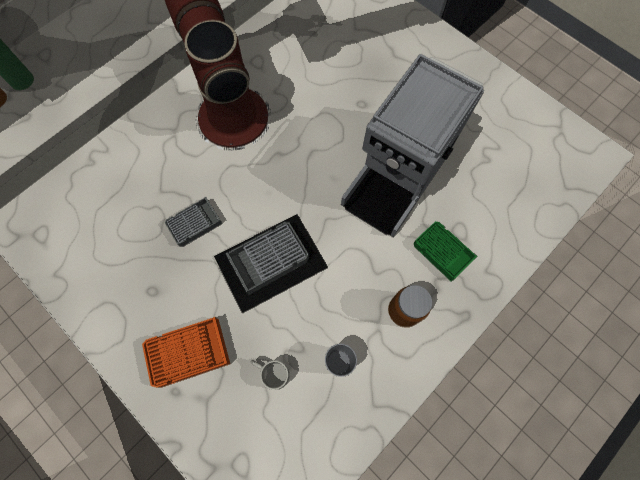

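View pics/top0.png

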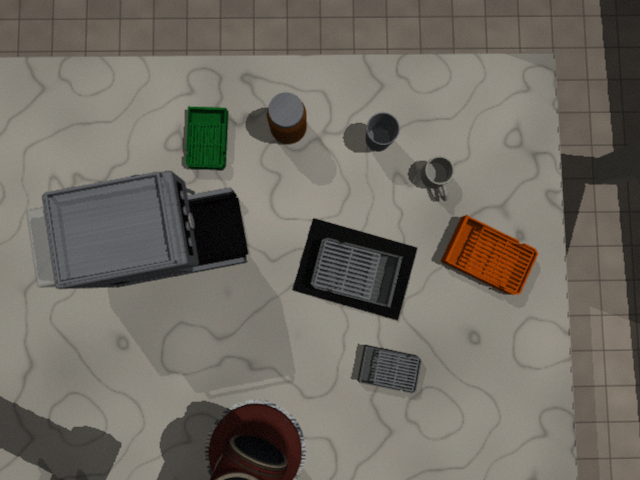

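The grey candidates are the large tray on the mat at top px (357,270) and a small one at (390,368). The green (207,138) and orange (490,255) trays are excluded by colour. The larger grey one on the mat fits the description, and its finger well is on the right at (390,280). I'll confirm this in a crop that also shows the bay mouth.

Run:
```python
import cv2
im=cv2.imread('pics/top0.png')[170:330,170:430]
cv2.imwrite('pics/crop0.png',cv2.resize(im,None,fx=3,fy=3,interpolation=cv2.INTER_CUBIC))
```

```text
(no output)
```

View pics/crop0.png

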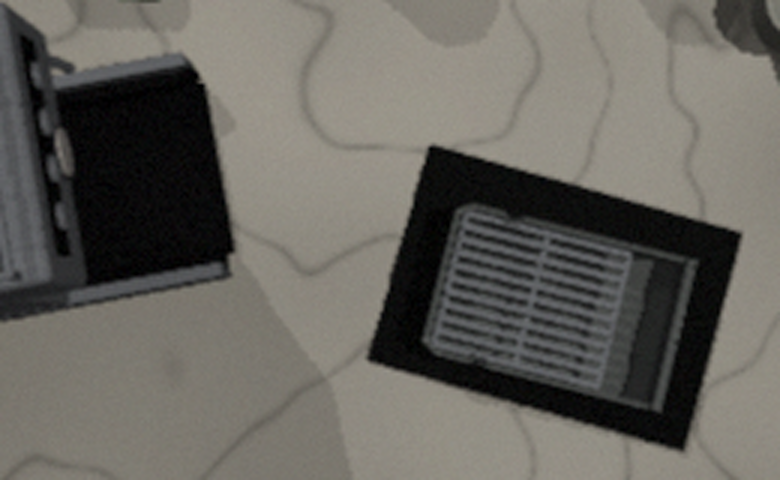

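```bash
cat > h.py <<'E'
import numpy as np
from scipy.spatial.transform import Rotation as R
from station import ctrl
def ray(d,px,z):
    f=240/np.tan(np.radians(d['fovy'])/2)
    v=R.from_rotvec(d['attitude']).apply([(px[0]-d['cx'])/f,-(px[1]-d['cy'])/f,-1])
    p=d['xyz']; return (p+v*(z-p[2])/v[2])[:2]
E
python3 - <<'E'
from h import *
d=ctrl.get_image('top'); s=ctrl.get_image('scene')
c=lambda x,y:((x+.5)/3-.5+170,(y+.5)/3-.5+170)
P=lambda n,q,z,d=d:print(n,ray(d,q,z).round(4))
P('fr up',c(697,260),.048);P('fr low',c(661,411),.048)
P('rear up bevel',c(460,206),.044);P('rear low',c(422,350),.044)
P('mat',c(431,146),.004);P('mat',c(740,234),.004);P('mat',c(685,450),.004);P('mat',c(370,360),.004)
P('cheek up out',c(183,54),.052);P('cheek up in',c(192,68),.052);P('cheek lo in',c(226,263),.052);P('lo out',c(228,276),.052)
P('lo out rear',c(70,302),.052)
for q in((43,193),(168,172),(190,265),(57,288)):P('top',q,.31)
for q in((422,56),(483,90),(437,162),(370,122)):P('scene top',q,.31,s)
P('s cheek L out',(342,204),.052,s);P('s cheek R ',(391,234),.052,s)
P('jar',(287,107),.13);P('jug',(382,125),.092);P('cup',(440,170),.058)
import cv2
cv2.imwrite('pics/sc.png',cv2.resize(s['image'][140:260,300:460,::-1],None,fx=5,fy=5,interpolation=cv2.INTER_CUBIC))
E
```

```text
fr up [ 0.442 -0.346]
fr low [ 0.3273 -0.3153]
rear up bevel [ 0.4862 -0.1645]
rear low [ 0.376  -0.1338]
mat [ 0.5378 -0.143 ]
mat [ 0.4641 -0.3888]
mat [ 0.2941 -0.3403]
mat [ 0.3681 -0.0926]
cheek up out [0.6058 0.0476]
cheek up in [0.5948 0.0407]
cheek lo in [0.4442 0.0148]
lo out [0.4343 0.0133]
lo out rear [0.4161 0.1332]
top [0.5535 0.3448]
top [0.5894 0.1213]
top [0.4207 0.0804]
top [0.3831 0.3149]
scene top [0.393  0.3194]
scene top [0.5543 0.3434]
scene top [0.5972 0.1262]
scene top [0.427  0.0995]
s cheek L out [0.4526 0.0046]
s cheek R  [0.6055 0.0329]
jar [ 0.7694 -0.0875]
jug [ 0.7386 -0.3008]
cup [ 0.6408 -0.4381]
```

View pics/sc.png

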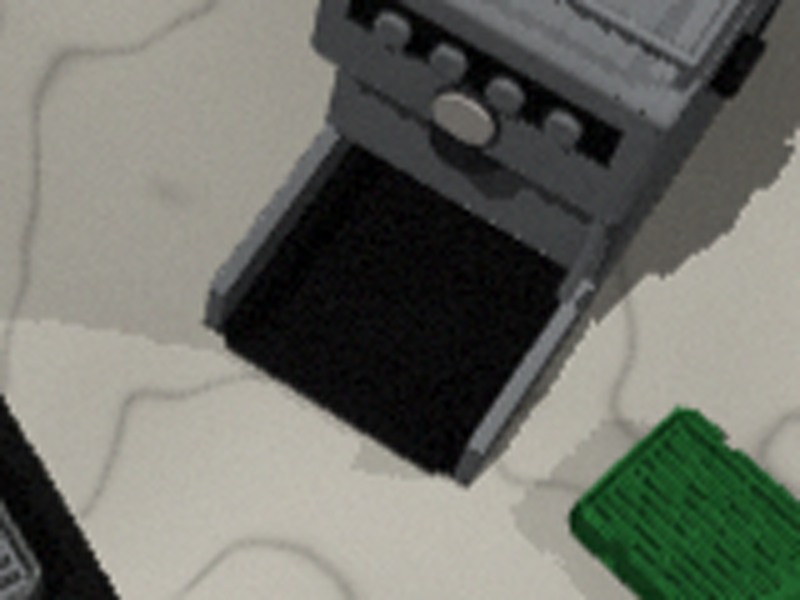

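The crop confirms the large grey tray, with its rear to the left and its well and front wall to the right. The scene crop shows the cheek-top front corners at crop px (207,291) on the left and (485,456) on the right. Next I'll fit both poses jointly by least squares.

Run:
```python
from h import *
from scipy.optimize import least_squares
d=ctrl.get_image('top'); s=ctrl.get_image('scene')
c=lambda x,y:((x+.5)/3-.5+170,(y+.5)/3-.5+170)
e=lambda x,y:((x+.5)/5-.5+300,(y+.5)/5-.5+140)
def proj(d,p):
    f=240/np.tan(np.radians(d['fovy'])/2)
    v=R.from_rotvec(d['attitude']).inv().apply(p-d['xyz'])
    return np.array([d['cx']-f*v[0]/v[2],d['cy']+f*v[1]/v[2]])
def fit(obs,x0):
    def res(x):
        cs,sn=np.cos(x[2]),np.sin(x[2]); r=[]
        for cam,q,(a,b,z) in obs:
            r+=list(proj(cam,np.array([x[0]+cs*a-sn*b,x[1]+sn*a+cs*b,z]))-q)
        return r
    o=least_squares(res,x0,loss='soft_l1'); print(o.x.round(4),np.degrees(o.x[2]).round(2)); print(np.array(res(o.x)).reshape(-1,2).round(1).tolist())
# machine: +y side is at -x world (low in the top picture)
fit([(d,c(183,54),(0,-.088,.052)),(d,c(228,276),(0,.088,.052)),(s,e(207,291),(0,.088,.052)),(s,e(485,456),(0,-.088,.052)),
 (s,e(462,485),(0,-.088,.0)),(s,e(207,322),(0,.088,0)),(d,(43,193),(.31,-.088,.31)),(d,(57,288),(.31,.088,.31)),
 (s,(422,56),(.31,.088,.31)),(s,(483,90),(.31,-.088,.31))],[.52,.03,1.74])
fit([(d,c(697,260),(-.095,-.06,.048)),(d,c(661,411),(-.095,.06,.048)),
 (d,c(476,203),(.087,-.06,.044)),(d,c(424,350),(.092,.057,.044))],[.41,-.24,1.8])
```

```text
[0.5224 0.0294 1.745 ] 99.98
[[1.3, -1.4], [-0.4, -0.6], [-1.1, -0.0], [-1.7, 1.1], [-0.4, 1.7], [-2.1, 1.3], [-2.8, -1.0], [-2.6, 0.7], [-3.5, -2.6], [2.1, -1.4]]
[ 0.4084 -0.2396  1.3106] 75.09
[[0.4, 0.0], [0.3, 0.6], [-2.6, -0.1], [0.3, -0.4]]
```

```bash
cat >> h.py <<'E'
M=np.array([.5224,.0294]); TH=np.radians(99.98)
def st():
    o=ctrl.get_obs(); r=R.from_rotvec(o['tool_rot']); X=r.as_matrix(); p=o['tool_pos']
    u=np.array([np.cos(TH),np.sin(TH)]);v=np.array([-u[1],u[0]]); f=o['contact_force']
    print('t',round(o['t'],2),'tcp',p.round(4),'yaw_y',np.degrees(np.arctan2(X[1,1],X[0,1])).round(2),'zdir',X[:,2].round(3),'q',o['q'].round(2))
    print(' mach frame tcp',(np.array([u@(p[:2]-M),v@(p[:2]-M),p[2]])*1000).round(1),'F',np.array([u@f[:2],v@f[:2],f[2]]).round(1),'T',o['wrist_torque'].round(2),'open',round(o['opening']*1000,1),'grip',round(float(o['grip_force']),1))
    return p,r
def off(*ws):
    p,r=st()
    for w in ws: print('->',w,(r.inv().apply(np.array(w)-p)*1000).round(1))
def mw(x,y,z): # machine mm -> world
    u=np.array([np.cos(TH),np.sin(TH)]);v=np.array([-u[1],u[0]])
    return tuple(np.r_[M+u*x/1000+v*y/1000,z/1000].round(4))
E
python3 -c "
from h import *
off((.30,.2,.231),(.36,.05,.231),(.385,-.3275,.15))"
```

```text
t 0.3 tcp [0.1731 0.6003 0.2309] yaw_y 73.91 zdir [-0.    -0.001 -1.   ] q [ 1.17  0.05  1.61 -0.    1.48 -0.12]
 mach frame tcp [622.8 245.1 230.9] F [ 0.9 -0.1  0.4] T [ 0.03  0.02 -0.03] open 85.3 grip 0.0
-> (0.3, 0.2, 0.231) [-2.329e+02 -3.495e+02  1.000e-01]
-> (0.36, 0.05, 0.231) [-3.321e+02 -4.770e+02  2.000e-01]
-> (0.385, -0.3275, 0.15) [-460.7 -832.7   81.4]
```

```bash
python3 -m handwheel '[{"gripper":0.06,"offset":[-30,-45,0],"rotation":[0,0,0]},{"gripper":0.06,"offset":[-60,-90,0],"rotation":[0,0,0]},{"gripper":0.06,"offset":[-93,-140,0],"rotation":[0,0,0]},{"gripper":0.06,"offset":[-126,-190,0],"rotation":[0,0,0]},{"gripper":0.06,"offset":[-160,-240,0],"rotation":[0,0,0]},{"gripper":0.06,"offset":[-195,-293,0],"rotation":[0,0,0]},{"gripper":0.06,"offset":[-233,-345,0],"rotation":[0,0,0]},{"gripper":0.06,"offset":[-270,-390,0],"rotation":[0,0,0]}]' 60; python3 -c "
from h import *
off((.36,.05,.231),(.385,-.3275,.15))"
```

```text
t: 1.3
tool_pos: [0.3248, 0.1492, 0.2316]
tool_rot: [0.438, 3.109, 0.001]
contact_force: [0.6, 0.1, -0.5]
opening: 0.0403
grip_force: 0.0
t 1.3 tcp [0.3248 0.1492 0.2316] yaw_y 73.95 zdir [ 0.002  0.    -1.   ] q [ 0.22 -0.67  2.19 -0.    1.63 -1.07]
 mach frame tcp [152.3 173.9 231.6] F [ 0.  -0.6 -0.5] T [-0.01 -0.09  0.06] open 40.3 grip 0.0
-> (0.36, 0.05, 0.231) [-61.3 -85.6   0.6]
-> (0.385, -0.3275, 0.15) [-189.5 -441.6   81.5]
```

```bash
python3 -m handwheel '[{"gripper":0.06,"offset":[-30,-43,0],"rotation":[0,0,0]},{"gripper":0.06,"offset":[-61,-90,0],"rotation":[0,0,-0.02]},{"gripper":0.06,"offset":[-85,-145,0],"rotation":[0,0,-0.02]},{"gripper":0.06,"offset":[-108,-202,0],"rotation":[0,0,-0.02]},{"gripper":0.06,"offset":[-130,-259,10],"rotation":[0,0,-0.02]},{"gripper":0.06,"offset":[-150,-315,30],"rotation":[0,0,-0.02]},{"gripper":0.06,"offset":[-170,-370,50],"rotation":[0,0,-0.02]},{"gripper":0.06,"offset":[-186,-420,65],"rotation":[0,0,-0.02]}]'
python3 - <<'E'
from h import *
import cv2
off((.385,-.3275,.1),(.385,-.3275,.017))
d=ctrl.get_image('wrist'); im=d.pop('image'); print(d); cv2.imwrite('pics/w1.png',im[:,:,::-1])
for n,z,a in(('mid top',.048,(.385,-.3275)),):
    f=240/np.tan(np.radians(d['fovy'])/2)
    for p in([.385,-.3275,.048],[.385+.058,-.3275-.0155,.048],[.385-.058,-.3275+.0155,.048]):
        v=R.from_rotvec(d['attitude']).inv().apply(np.array(p)-d['xyz']); print(d['cx']-f*v[0]/v[2],d['cy']+f*v[1]/v[2])
E
```

```text
t: 2.3
tool_pos: [0.3864, -0.3062, 0.1655]
tool_rot: [-0.41, -3.115, -0.0]
contact_force: [1.2, -0.2, 0.4]
opening: 0.0403
grip_force: 0.0
t 2.3 tcp [ 0.3864 -0.3062  0.1655] yaw_y 75.0 zdir [-0.  0. -1.] q [-0.82 -0.22  1.98  0.    1.38 -2.13]
 mach frame tcp [-307.   192.1  165.5] F [-0.3 -1.1  0.4] T [0.01 0.   0.01] open 40.3 grip 0.0
-> (0.385, -0.3275, 0.1) [ -4.2 -21.   65.4]
-> (0.385, -0.3275, 0.017) [ -4.2 -21.  148.4]
{'fovy': 64.37690246242943, 'cx': 315.36862408639325, 'cy': 238.30024686241978, 'xyz': array([ 0.31940548, -0.28856101,  0.30805675]), 'attitude': array([-0.2343179, -0.1811949,  1.300058 ])}
285.8699676487706 238.16009734721223
287.6044482441474 315.0379566593979
283.912239292178 151.38716626295988
```

View pics/w1.png

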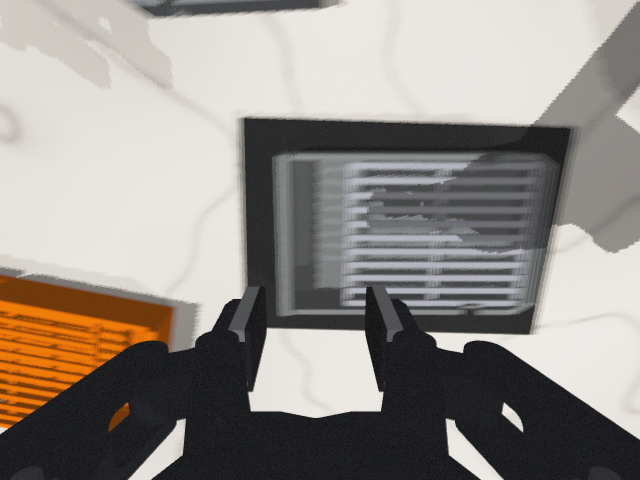

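The wrist view shows the front wall at columns 276–292, rows 153–315. The predicted centre was (286,238), so it agrees to about 1–2 mm. I'll descend.

```bash
python3 -m handwheel '[{"gripper":0.06,"offset":[-4,-21,20],"rotation":[0,0,0]},{"gripper":0.06,"offset":[-4,-21,55],"rotation":[0,0,0]},{"gripper":0.06,"offset":[-4,-21,90],"rotation":[0,0,0]},{"gripper":0.06,"offset":[-4,-21,120],"rotation":[0,0,0]},{"gripper":0.06,"offset":[-4,-21,138],"rotation":[0,0,0]},{"gripper":0.06,"offset":[-4,-21,147],"rotation":[0,0,0]},{"gripper":0.06,"offset":[-4,-21,147],"rotation":[0,0,0]},{"gripper":0.3,"offset":[-4,-21,147],"rotation":[0,0,0]}]' 100; python3 -m handwheel '[{"gripper":0.6,"offset":[0,0,0],"rotation":[0,0,0]},{"gripper":0.8,"offset":[0,0,0],"rotation":[0,0,0]},{"gripper":1,"offset":[0,0,0],"rotation":[0,0,0]},{"gripper":1,"offset":[0,0,0],"rotation":[0,0,0]},{"gripper":1,"offset":[0,0,0],"rotation":[0,0,0]},{"gripper":1,"offset":[0,0,-3],"rotation":[0,0,0]},{"gripper":1,"offset":[0,0,-10],"rotation":[0,0,0]},{"gripper":1,"offset":[0,0,-20],"rotation":[0,0,0]}]'; python3 -c "
from h import *
st()"
```

```text
t: 3.35
tool_pos: [0.3861, -0.3263, 0.0206]
tool_rot: [0.408, 3.113, -0.002]
contact_force: [-0.6, -0.9, 0.2]
opening: 0.0301
grip_force: 0.0
t: 4.35
tool_pos: [0.3846, -0.3249, 0.0389]
tool_rot: [-0.408, -3.113, -0.001]
contact_force: [0.1, 0.1, -3.8]
opening: 0.0062
grip_force: 97.6
t 4.35 tcp [ 0.3846 -0.3249  0.0389] yaw_y 75.07 zdir [-0.001  0.001 -1.   ] q [-0.85 -0.03  2.04 -0.    1.13 -2.16]
 mach frame tcp [-325.   197.1   38.9] F [ 0.  -0.1 -3.8] T [-0.27  0.13  0.06] open 6.2 grip 97.6
```

```bash
python3 -c "
from h import *
p,r=st(); w=mw(-235,0,.08*1000); off(w)"; python3 -m handwheel '[{"gripper":1,"offset":[0,0,-10],"rotation":[0,0,0]},{"gripper":1,"offset":[0,0,-20],"rotation":[0,0,0]},{"gripper":1,"offset":[0,0,-30],"rotation":[0,0,0]},{"gripper":1,"offset":[0,0,-40],"rotation":[0,0,0]},{"gripper":1,"offset":[0,0,-45],"rotation":[0,0,0]},{"gripper":1,"offset":[0,0,-45],"rotation":[0,0,0]},{"gripper":1,"offset":[0,0,-45],"rotation":[0,0,0]},{"gripper":1,"offset":[0,0,-45],"rotation":[0,0,0]}]' 120
python3 - <<'E'
from h import *
import cv2
off(mw(-235,0,80))
d=ctrl.get_image('scene'); cv2.imwrite('pics/s2.png',d['image'][:,:,::-1])
E
```

```text
t 4.35 tcp [ 0.3846 -0.3249  0.0389] yaw_y 75.07 zdir [-0.001  0.001 -1.   ] q [-0.85 -0.03  2.04 -0.    1.13 -2.16]
 mach frame tcp [-325.   197.1   38.9] F [ 0.  -0.1 -3.8] T [-0.27  0.13  0.06] open 6.2 grip 97.6
t 4.35 tcp [ 0.3846 -0.3249  0.0389] yaw_y 75.07 zdir [-0.001  0.001 -1.   ] q [-0.85 -0.03  2.04 -0.    1.13 -2.16]
 mach frame tcp [-325.   197.1   38.9] F [ 0.  -0.1 -3.8] T [-0.27  0.13  0.06] open 6.2 grip 97.6
-> (np.float64(0.5631), np.float64(-0.202), np.float64(0.08)) [-140.7  164.7  -41.3]
t: 5.35
tool_pos: [0.385, -0.3252, 0.0837]
tool_rot: [-0.408, -3.114, -0.001]
contact_force: [-0.1, 0.1, -3.8]
opening: 0.0059
grip_force: 119.5
t 5.35 tcp [ 0.385  -0.3252  0.0837] yaw_y 75.06 zdir [-0.001  0.001 -1.   ] q [-0.85 -0.1   2.02 -0.    1.22 -2.16]
 mach frame tcp [-325.4  196.7   83.7] F [ 0.1  0.  -3.8] T [-0.29  0.11  0.03] open 5.9 grip 119.5
-> (np.float64(0.5631), np.float64(-0.202), np.float64(0.08)) [-140.3  164.9    3.7]
```

View pics/s2.png

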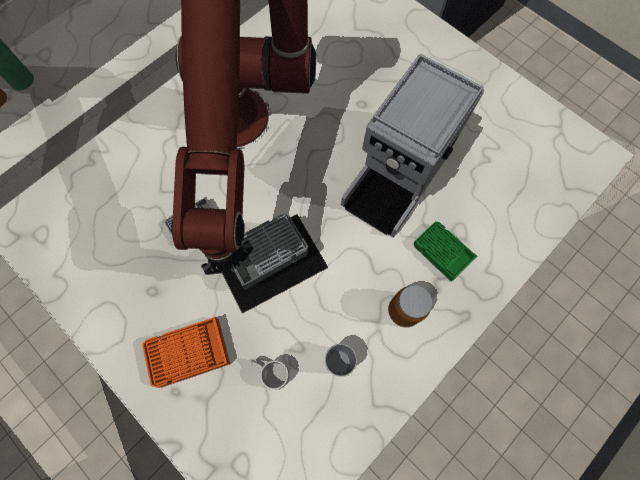

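The tray is held clear of the mat and looks level, with its rear at about (300,225). I'll carry it to the front of the bay.

```bash
python3 -m handwheel '[{"gripper":1,"offset":[-10,12,0],"rotation":[0,0,-0.03]},{"gripper":1,"offset":[-30,35,0],"rotation":[0,0,-0.1]},{"gripper":1,"offset":[-55,65,0],"rotation":[0,0,-0.18]},{"gripper":1,"offset":[-80,95,0],"rotation":[0,0,-0.26]},{"gripper":1,"offset":[-105,125,2],"rotation":[0,0,-0.34]},{"gripper":1,"offset":[-125,148,4],"rotation":[0,0,-0.4]},{"gripper":1,"offset":[-136,160,4],"rotation":[0,0,-0.43]},{"gripper":1,"offset":[-140,165,4],"rotation":[0,0,-0.435]}]'
python3 - <<'E'
from h import *
import cv2
st()
d=ctrl.get_image('top'); cv2.imwrite('pics/t3.png',cv2.resize(d['image'][150:320,140:400,::-1],None,fx=3,fy=3,interpolation=cv2.INTER_CUBIC))
E
```

```text
t: 6.4
tool_pos: [0.5637, -0.2015, 0.0801]
tool_rot: [0.275, -3.129, -0.0]
contact_force: [-0.7, 0.0, -4.4]
opening: 0.0057
grip_force: 119.4
t 6.4 tcp [ 0.5637 -0.2015  0.0801] yaw_y 100.05 zdir [-0. -0. -1.] q [-0.47  0.13  1.79 -0.    1.22 -2.21]
 mach frame tcp [-234.5   -0.7   80.1] F [ 0.1  0.7 -4.4] T [-0.36 -0.05  0.01] open 5.7 grip 119.4
```

View pics/t3.png

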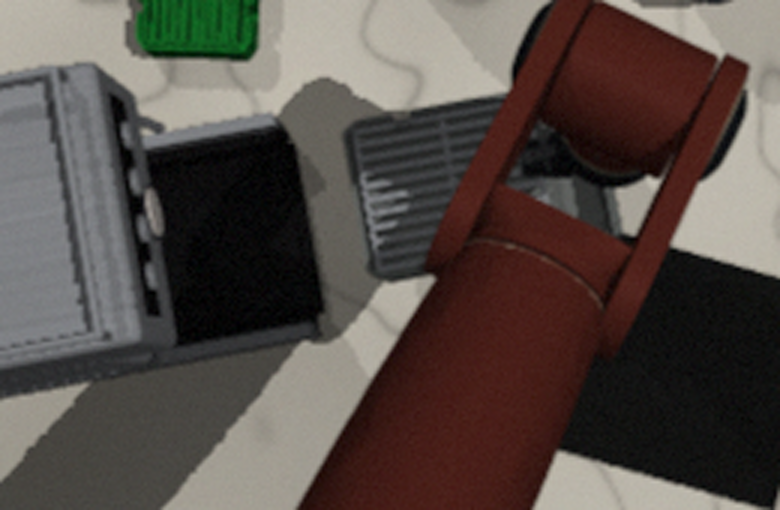

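Run:
```python
from h import *
d=ctrl.get_image('top')
c=lambda x,y:((x+.5)/3-.5+140,(y+.5)/3-.5+150)
u=np.array([np.cos(TH),np.sin(TH)]);v=np.array([-u[1],u[0]])
for z in(.2,.25,.3,.35,.4,.45):
    for n,q in(('joint centre',(630,100)),('yoke L tip',(560,5)),('yoke R tip',(735,60)),('forkL base',(432,270)),('forkR base',(610,355))):
        w=ray(d,c(*q),z)-M; print(z,n,(np.array([u@w,v@w])*1000).round(0),end=' ')
    print()
for q in((345,140),(370,262),(358,125),(385,280)):
    w=ray(d,c(*q),.103)-M; print((np.array([u@w,v@w])*1000).round(1))
```

```text
0.2 joint centre [-253.  -20.] 0.2 yoke L tip [-219.  -93.] 0.2 yoke R tip [-328.  -34.] 0.2 forkL base [-100.   68.] 0.2 forkR base [-207.  147.] 
0.25 joint centre [-247.  -12.] 0.25 yoke L tip [-215.  -81.] 0.25 yoke R tip [-319.  -25.] 0.25 forkL base [-102.   73.] 0.25 forkR base [-203.  147.] 
0.3 joint centre [-242.   -3.] 0.3 yoke L tip [-211.  -69.] 0.3 yoke R tip [-310.  -16.] 0.3 forkL base [-104.   77.] 0.3 forkR base [-200.  147.] 
0.35 joint centre [-236.    5.] 0.35 yoke L tip [-207.  -57.] 0.35 yoke R tip [-301.   -7.] 0.35 forkL base [-106.   81.] 0.35 forkR base [-197.  148.] 
0.4 joint centre [-231.   14.] 0.4 yoke L tip [-203.  -45.] 0.4 yoke R tip [-292.    3.] 0.4 forkL base [-108.   85.] 0.4 forkR base [-194.  148.] 
0.45 joint centre [-225.   22.] 0.45 yoke L tip [-199.  -33.] 0.45 yoke R tip [-282.   12.] 0.45 forkL base [-110.   89.] 0.45 forkR base [-190.  149.] 
[-51.3 -46.1]
[-53.3  46.1]
[-62.7 -55.3]
[-61.8  61.2]
```

```bash
python3 -m handwheel '[{"gripper":1,"offset":[0,0,10],"rotation":[0,0,0]},{"gripper":1,"offset":[0,0,25],"rotation":[0,0,0]},{"gripper":1,"offset":[0,5,40],"rotation":[0,0,0]},{"gripper":1,"offset":[0,12,49],"rotation":[0,0,0]},{"gripper":1,"offset":[0,20,49],"rotation":[0,0,0]},{"gripper":1,"offset":[1,28,49],"rotation":[0,0,0]},{"gripper":1,"offset":[1,35,49],"rotation":[0,0,0]},{"gripper":1,"offset":[1,38,49],"rotation":[0,0,0]}]'
python3 - <<'E'
from h import *
import cv2
st()
d=ctrl.get_image('wrist'); cv2.imwrite('pics/w4.png',d['image'][:,:,::-1])
E
```

```text
t: 7.5
tool_pos: [0.5558, -0.1644, 0.0319]
tool_rot: [-0.274, 3.129, -0.001]
contact_force: [-0.4, -1.0, -3.3]
opening: 0.006
grip_force: 119.6
t 7.5 tcp [ 0.5558 -0.1644  0.0319] yaw_y 100.01 zdir [ 0.001 -0.    -1.   ] q [-0.42  0.15  1.86 -0.    1.13 -2.16]
 mach frame tcp [-196.7    0.7   31.9] F [-0.9  0.5 -3.3] T [-0.36 -0.08  0.02] open 6.0 grip 119.6
```

View pics/w4.png

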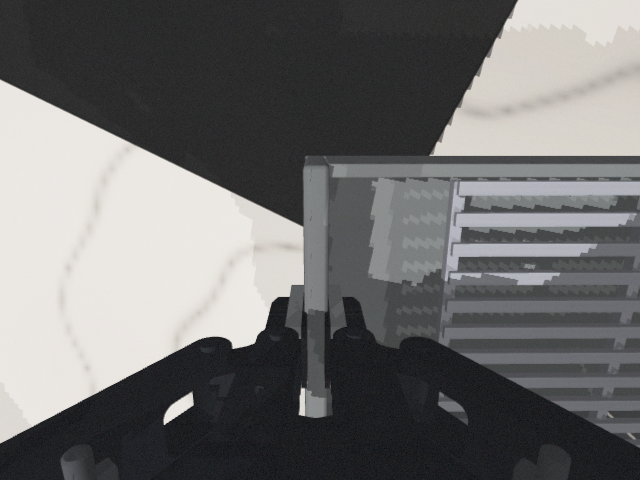

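The grip is square: the front wall runs straight down column 315 between the pads. Now I'll enter the flare slowly.

```bash
python3 -m handwheel '[{"gripper":1,"offset":[0,3,0],"rotation":[0,0,0]},{"gripper":1,"offset":[0,6,0],"rotation":[0,0,0]},{"gripper":1,"offset":[0,9,0],"rotation":[0,0,0]},{"gripper":1,"offset":[0,12,0],"rotation":[0,0,0]},{"gripper":1,"offset":[0,15,0],"rotation":[0,0,0]},{"gripper":1,"offset":[0,18,0],"rotation":[0,0,0]},{"gripper":1,"offset":[0,20,0],"rotation":[0,0,0]},{"gripper":1,"offset":[0,20,0],"rotation":[0,0,0]}]'; python3 -c "
from h import *
st()"
```

```text
t: 8.55
tool_pos: [0.5521, -0.145, 0.0313]
tool_rot: [0.274, -3.13, 0.0]
contact_force: [0.3, 0.3, -4.9]
opening: 0.006
grip_force: 119.5
t 8.55 tcp [ 0.5521 -0.145   0.0313] yaw_y 99.99 zdir [-0. -0. -1.] q [-0.39  0.13  1.88 -0.    1.12 -2.13]
 mach frame tcp [-176.9    1.    31.3] F [ 0.3 -0.3 -4.9] T [-0.38 -0.09  0.03] open 6.0 grip 119.5
```

```bash
python3 -m handwheel '[{"gripper":1,"offset":[0,2,0],"rotation":[0,0,0]},{"gripper":1,"offset":[0,4,0],"rotation":[0,0,0]},{"gripper":1,"offset":[0,6,0],"rotation":[0,0,0]},{"gripper":1,"offset":[0,8,0],"rotation":[0,0,0]},{"gripper":1,"offset":[0,10,0],"rotation":[0,0,0]},{"gripper":1,"offset":[0,12,0],"rotation":[0,0,0]},{"gripper":1,"offset":[0,12,0],"rotation":[0,0,0]},{"gripper":1,"offset":[0,12,0],"rotation":[0,0,0]}]'; python3 -c "
from h import *
st()"; python3 -m handwheel '[{"gripper":1,"offset":[0.5,0,0],"rotation":[0,0,0]},{"gripper":1,"offset":[1,0,0],"rotation":[0,0,0]},{"gripper":1,"offset":[1.5,0,0],"rotation":[0,0,0]},{"gripper":1,"offset":[2,0,0],"rotation":[0,0,0]},{"gripper":1,"offset":[2.5,0,0],"rotation":[0,0,0]},{"gripper":1,"offset":[3,0,0],"rotation":[0,0,0]},{"gripper":1,"offset":[3,0,0],"rotation":[0,0,0]},{"gripper":1,"offset":[3,0,0],"rotation":[0,0,0]}]'; python3 -c "
from h import *
st()"
```

```text
t: 9.55
tool_pos: [0.5501, -0.1334, 0.0313]
tool_rot: [-0.273, 3.13, -0.0]
contact_force: [0.1, -0.8, -4.8]
opening: 0.0058
grip_force: 119.4
t 9.55 tcp [ 0.5501 -0.1334  0.0313] yaw_y 99.98 zdir [ 0. -0. -1.] q [-0.37  0.12  1.89 -0.    1.12 -2.11]
 mach frame tcp [-165.1    1.    31.3] F [-0.8  0.  -4.8] T [-0.32 -0.16 -0.04] open 5.8 grip 119.4
t: 10.55
tool_pos: [0.5479, -0.1344, 0.0319]
tool_rot: [-0.272, 3.128, -0.002]
contact_force: [5.5, -2.2, -4.8]
opening: 0.0057
grip_force: 119.6
t 10.55 tcp [ 0.5479 -0.1344  0.0319] yaw_y 99.95 zdir [ 0.002 -0.001 -1.   ] q [-0.37  0.12  1.9  -0.    1.12 -2.12]
 mach frame tcp [-165.7    3.2   31.9] F [-3.1 -5.  -4.8] T [-0.65 -0.85 -0.63] open 5.7 grip 119.6
```

```bash
python3 -m handwheel '[{"gripper":1,"offset":[-1,0,0],"rotation":[0,0,0]},{"gripper":1,"offset":[-2,0,0],"rotation":[0,0,0]},{"gripper":1,"offset":[-3,0,0],"rotation":[0,0,0]},{"gripper":1,"offset":[-4,0,0],"rotation":[0,0,0]},{"gripper":1,"offset":[-4.5,0,0],"rotation":[0,0,0]},{"gripper":1,"offset":[-5,0,0],"rotation":[0,0,0]},{"gripper":1,"offset":[-5,0,0],"rotation":[0,0,0]},{"gripper":1,"offset":[-5,0,0],"rotation":[0,0,0]}]'; python3 -c "
from h import *
st()";python3 -m handwheel '[{"gripper":1,"offset":[-0.5,0,0],"rotation":[0,0,0]},{"gripper":1,"offset":[-1,0,0],"rotation":[0,0,0]},{"gripper":1,"offset":[-1.5,0,0],"rotation":[0,0,0]},{"gripper":1,"offset":[-2,0,0],"rotation":[0,0,0]},{"gripper":1,"offset":[-2.5,0,0],"rotation":[0,0,0]},{"gripper":1,"offset":[-3,0,0],"rotation":[0,0,0]},{"gripper":1,"offset":[-3,0,0],"rotation":[0,0,0]},{"gripper":1,"offset":[-3,0,0],"rotation":[0,0,0]}]'; python3 -c "
from h import *
st()"
```

```text
t: 11.55
tool_pos: [0.5518, -0.133, 0.0312]
tool_rot: [0.273, -3.129, -0.0]
contact_force: [-0.4, -0.2, -2.9]
opening: 0.0059
grip_force: 119.4
t 11.55 tcp [ 0.5518 -0.133   0.0312] yaw_y 99.99 zdir [-0.  0. -1.] q [-0.37  0.13  1.89 -0.    1.12 -2.11]
 mach frame tcp [-165.    -0.8   31.2] F [-0.2  0.4 -2.9] T [-0.36 -0.03 -0.01] open 5.9 grip 119.4
t: 12.55
tool_pos: [0.5549, -0.1325, 0.0313]
tool_rot: [-0.273, 3.13, -0.0]
contact_force: [-0.6, -0.7, -3.6]
opening: 0.0055
grip_force: 119.4
t 12.55 tcp [ 0.5549 -0.1325  0.0313] yaw_y 99.98 zdir [ 0. -0. -1.] q [-0.36  0.13  1.88 -0.    1.12 -2.11]
 mach frame tcp [-165.1   -4.    31.3] F [-0.6  0.7 -3.6] T [-0.42 -0.08 -0.02] open 5.5 grip 119.4
```

```bash
python3 -m handwheel '[{"gripper":1,"offset":[-0.5,0,0],"rotation":[0,0,0]},{"gripper":1,"offset":[-1,0,0],"rotation":[0,0,0]},{"gripper":1,"offset":[-1.5,0,0],"rotation":[0,0,0]},{"gripper":1,"offset":[-2,0,0],"rotation":[0,0,0]},{"gripper":1,"offset":[-2.5,0,0],"rotation":[0,0,0]},{"gripper":1,"offset":[-3,0,0],"rotation":[0,0,0]},{"gripper":1,"offset":[-3,0,0],"rotation":[0,0,0]},{"gripper":1,"offset":[-3,0,0],"rotation":[0,0,0]}]'; python3 -c "
from h import *
st()"
```

```text
t: 13.55
tool_pos: [0.5579, -0.132, 0.0313]
tool_rot: [-0.273, 3.13, -0.0]
contact_force: [-0.7, -0.6, -3.9]
opening: 0.0061
grip_force: 119.4
t 13.55 tcp [ 0.5579 -0.132   0.0313] yaw_y 99.98 zdir [ 0. -0. -1.] q [-0.36  0.14  1.88 -0.    1.12 -2.11]
 mach frame tcp [-165.1   -7.    31.3] F [-0.4  0.8 -3.9] T [-0.37 -0.1   0.  ] open 6.1 grip 119.4
```

```bash
python3 -m handwheel '[{"gripper":1,"offset":[-0.5,0,0],"rotation":[0,0,0]},{"gripper":1,"offset":[-1,0,0],"rotation":[0,0,0]},{"gripper":1,"offset":[-1.5,0,0],"rotation":[0,0,0]},{"gripper":1,"offset":[-2,0,0],"rotation":[0,0,0]},{"gripper":1,"offset":[-2.5,0,0],"rotation":[0,0,0]},{"gripper":1,"offset":[-2.5,0,0],"rotation":[0,0,0]},{"gripper":1,"offset":[-2.5,0,0],"rotation":[0,0,0]},{"gripper":1,"offset":[-2.5,0,0],"rotation":[0,0,0]}]'; python3 -c "
from h import *
st()"
```

```text
t: 14.55
tool_pos: [0.5603, -0.1316, 0.0313]
tool_rot: [0.273, -3.129, 0.0]
contact_force: [-0.8, 0.1, -3.7]
opening: 0.006
grip_force: 119.4
t 14.55 tcp [ 0.5603 -0.1316  0.0313] yaw_y 99.99 zdir [-0. -0. -1.] q [-0.36  0.15  1.87 -0.    1.13 -2.1 ]
 mach frame tcp [-165.1   -9.4   31.3] F [ 0.2  0.8 -3.7] T [-0.41  0.09  0.11] open 6.0 grip 119.4
```

```bash
python3 -m handwheel '[{"gripper":1,"offset":[2,0,0],"rotation":[0,0,0]},{"gripper":1,"offset":[4,0,0],"rotation":[0,0,0]},{"gripper":1,"offset":[5.4,0,0],"rotation":[0,0,0]},{"gripper":1,"offset":[5.4,4,0],"rotation":[0,0,0]},{"gripper":1,"offset":[5.4,8,0],"rotation":[0,0,0]},{"gripper":1,"offset":[5.4,12,0],"rotation":[0,0,0]},{"gripper":1,"offset":[5.4,16,0],"rotation":[0,0,0]},{"gripper":1,"offset":[5.4,16,0],"rotation":[0,0,0]}]'; python3 -c "
from h import *
st()"
```

```text
t: 15.55
tool_pos: [0.5522, -0.1163, 0.0313]
tool_rot: [0.274, -3.129, -0.0]
contact_force: [-0.7, 0.7, -4.2]
opening: 0.0058
grip_force: 119.5
t 15.55 tcp [ 0.5522 -0.1163  0.0313] yaw_y 100.01 zdir [-0.  0. -1.] q [-0.34  0.12  1.9   0.    1.12 -2.09]
 mach frame tcp [-148.7   -4.1   31.3] F [ 0.8  0.6 -4.2] T [-0.35 -0.07 -0.03] open 5.8 grip 119.5
```

```bash
python3 -m handwheel '[{"gripper":1,"offset":[0.5,0,0],"rotation":[0,0,0]},{"gripper":1,"offset":[1,0,0],"rotation":[0,0,0]},{"gripper":1,"offset":[1.5,0,0],"rotation":[0,0,0]},{"gripper":1,"offset":[2,0,0],"rotation":[0,0,0]},{"gripper":1,"offset":[2.5,0,0],"rotation":[0,0,0]},{"gripper":1,"offset":[3,0,0],"rotation":[0,0,0]},{"gripper":1,"offset":[3,0,0],"rotation":[0,0,0]},{"gripper":1,"offset":[3,0,0],"rotation":[0,0,0]}]'; python3 -c "
from h import *
st()";python3 -m handwheel '[{"gripper":1,"offset":[-1,0,0],"rotation":[0,0,0]},{"gripper":1,"offset":[-2,0,0],"rotation":[0,0,0]},{"gripper":1,"offset":[-3,0,0],"rotation":[0,0,0]},{"gripper":1,"offset":[-4,0,0],"rotation":[0,0,0]},{"gripper":1,"offset":[-5,0,0],"rotation":[0,0,0]},{"gripper":1,"offset":[-6,0,0],"rotation":[0,0,0]},{"gripper":1,"offset":[-6,0,0],"rotation":[0,0,0]},{"gripper":1,"offset":[-6,0,0],"rotation":[0,0,0]}]'; python3 -c "
from h import *
st()"
```

```text
t: 16.55
tool_pos: [0.5496, -0.1173, 0.0315]
tool_rot: [-0.273, 3.129, -0.0]
contact_force: [1.7, 0.2, -4.1]
opening: 0.0058
grip_force: 119.4
t 16.55 tcp [ 0.5496 -0.1173  0.0315] yaw_y 99.97 zdir [ 0.001 -0.    -1.   ] q [-0.34  0.11  1.9   0.    1.12 -2.09]
 mach frame tcp [-149.2   -1.3   31.5] F [-0.1 -1.7 -4.1] T [-0.38 -0.22 -0.22] open 5.8 grip 119.4
t: 17.55
tool_pos: [0.5549, -0.1162, 0.0312]
tool_rot: [0.274, -3.129, -0.0]
contact_force: [-1.7, 0.3, -3.6]
opening: 0.0059
grip_force: 119.4
t 17.55 tcp [ 0.5549 -0.1162  0.0312] yaw_y 100.0 zdir [-0.001 -0.    -1.   ] q [-0.34  0.13  1.89 -0.    1.12 -2.08]
 mach frame tcp [-149.    -6.8   31.2] F [ 0.6  1.7 -3.6] T [-0.36  0.17  0.22] open 5.9 grip 119.4
```

The probes are symmetric about y = −4, so that is the channel centre. I'll re-centre and advance.

```bash
python3 -m handwheel '[{"gripper":1,"offset":[1.5,0,0],"rotation":[0,0,0]},{"gripper":1,"offset":[3,0,0],"rotation":[0,0,0]},{"gripper":1,"offset":[3,7,0],"rotation":[0,0,0]},{"gripper":1,"offset":[3,15,0],"rotation":[0,0,0]},{"gripper":1,"offset":[3,23,0],"rotation":[0,0,0]},{"gripper":1,"offset":[3,31,0],"rotation":[0,0,0]},{"gripper":1,"offset":[3,37,0],"rotation":[0,0,0]},{"gripper":1,"offset":[3,40,0],"rotation":[0,0,0]}]'; python3 -c "
from h import *
st()"
```

```text
t: 18.55
tool_pos: [0.5452, -0.0769, 0.0313]
tool_rot: [0.274, -3.13, 0.0]
contact_force: [0.2, -0.2, -3.9]
opening: 0.0057
grip_force: 119.5
t 18.55 tcp [ 0.5452 -0.0769  0.0313] yaw_y 100.01 zdir [-0. -0. -1.] q [-0.28  0.09  1.93 -0.    1.12 -2.02]
 mach frame tcp [-108.6   -4.1   31.3] F [-0.3 -0.2 -3.9] T [-0.38 -0.1  -0.05] open 5.7 grip 119.5
```

```bash
python3 -m handwheel '[{"gripper":1,"offset":[0,4,0],"rotation":[0,0,0]},{"gripper":1,"offset":[0,10,0],"rotation":[0,0,0]},{"gripper":1,"offset":[0,16,0],"rotation":[0,0,0]},{"gripper":1,"offset":[0,22,0],"rotation":[0,0,0]},{"gripper":1,"offset":[0,28,0],"rotation":[0,0,0]},{"gripper":1,"offset":[0,34,0],"rotation":[0,0,0]},{"gripper":1,"offset":[0,38,0],"rotation":[0,0,0]},{"gripper":1,"offset":[0,40,0],"rotation":[0,0,0]}]'; python3 -c "
from h import *
st()"
```

```text
t: 19.55
tool_pos: [0.5383, -0.0377, 0.0313]
tool_rot: [0.274, -3.13, 0.0]
contact_force: [-0.5, -0.1, -4.6]
opening: 0.0061
grip_force: 119.5
t 19.55 tcp [ 0.5383 -0.0377  0.0313] yaw_y 100.0 zdir [-0. -0. -1.] q [-0.21  0.07  1.96 -0.    1.12 -1.95]
 mach frame tcp [-68.8  -4.1  31.3] F [ 0.   0.5 -4.6] T [-0.38 -0.08  0.05] open 6.1 grip 119.5
```

```bash
python3 -m handwheel '[{"gripper":1,"offset":[0,4,1],"rotation":[0,0,0]},{"gripper":1,"offset":[0,8,2],"rotation":[0,0,0]},{"gripper":1,"offset":[0,12,3],"rotation":[0,0,0]},{"gripper":1,"offset":[0,16,4],"rotation":[0,0,0]},{"gripper":1,"offset":[0,20,4],"rotation":[0,0,0]},{"gripper":1,"offset":[0,23,4],"rotation":[0,0,0]},{"gripper":1,"offset":[0,25,4],"rotation":[0,0,0]},{"gripper":1,"offset":[0,25,4],"rotation":[0,0,0]}]'; python3 -c "
from h import *
st()"
```

```text
t: 20.55
tool_pos: [0.534, -0.0131, 0.0273]
tool_rot: [0.274, -3.13, -0.0]
contact_force: [0.3, -0.3, -2.9]
opening: 0.006
grip_force: 119.5
t 20.55 tcp [ 0.534  -0.0131  0.0273] yaw_y 99.99 zdir [-0.  0. -1.] q [-0.16  0.06  1.97  0.    1.11 -1.91]
 mach frame tcp [-43.9  -4.1  27.3] F [-0.3 -0.2 -2.9] T [-0.26 -0.03  0.01] open 6.0 grip 119.5
```

```bash
python3 -m handwheel '[{"gripper":1,"offset":[0,2,0.5],"rotation":[0,0,0]},{"gripper":1,"offset":[0,4,1],"rotation":[0,0,0]},{"gripper":1,"offset":[0,6,1],"rotation":[0,0,0]},{"gripper":1,"offset":[0,8,1],"rotation":[0,0,0]},{"gripper":1,"offset":[0,9,1],"rotation":[0,0,0]},{"gripper":1,"offset":[0,10,1],"rotation":[0,0,0]},{"gripper":1,"offset":[0,10,1],"rotation":[0,0,0]},{"gripper":1,"offset":[0,10,1],"rotation":[0,0,0]}]'
python3 - <<'E'
from h import *
import cv2
st()
d=ctrl.get_image('scene'); cv2.imwrite('pics/s5.png',cv2.resize(d['image'][20:280,190:530,::-1],None,fx=2.3,fy=2.3,interpolation=cv2.INTER_CUBIC))
E
```

```text
t: 21.55
tool_pos: [0.5329, -0.0036, 0.0269]
tool_rot: [-0.273, 3.128, -0.0]
contact_force: [1.2, -3.3, 5.3]
opening: 0.0059
grip_force: 120.7
t 21.55 tcp [ 0.5329 -0.0036  0.0269] yaw_y 99.98 zdir [ 0.001 -0.    -1.   ] q [-0.15  0.06  1.98  0.    1.11 -1.89]
 mach frame tcp [-34.3  -4.7  26.9] F [-3.5 -0.6  5.3] T [-0.45 -0.2   0.01] open 5.9 grip 120.7
```

View pics/s5.png

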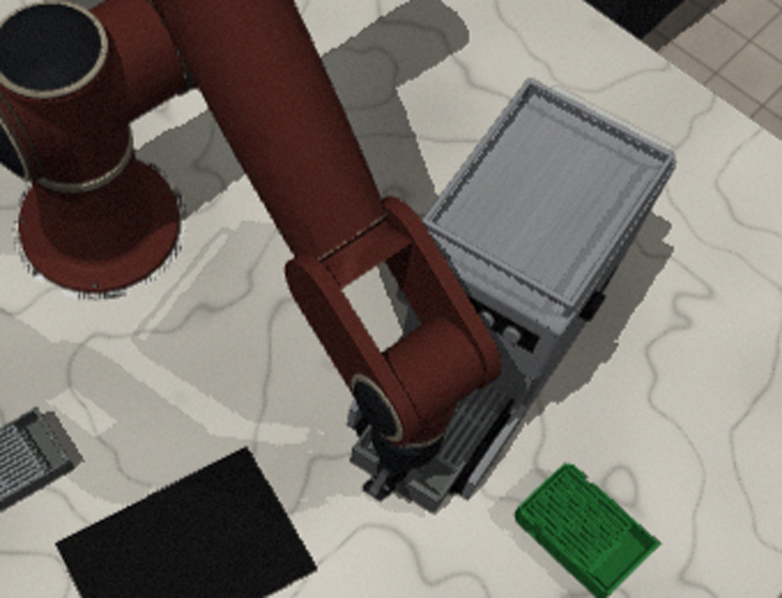

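The tray sits on the bay floor against the catches, and the arm's fork at about (430,215) is close to the machine head. I'll release, lean the tool back, and push with shut fingers.

```bash
python3 -m handwheel '[{"gripper":0.5,"offset":[0,0,-1],"rotation":[0,0,0]},{"gripper":0.15,"offset":[0,0,-1],"rotation":[0,0,0]},{"gripper":0.15,"offset":[0,0,-1],"rotation":[0,0,0]},{"gripper":0.15,"offset":[0,0,-1],"rotation":[0,0,0]},{"gripper":0.15,"offset":[0,0,-15],"rotation":[0,0,0]},{"gripper":0.15,"offset":[0,0,-40],"rotation":[0,0,0]},{"gripper":0.15,"offset":[0,0,-60],"rotation":[0,0,0]},{"gripper":0.15,"offset":[0,-20,-60],"rotation":[0,0,0]}]'; python3 -c "
from h import *
st()"; python3 -m handwheel '[{"gripper":1,"offset":[0,-20,0],"rotation":[0,0,0]},{"gripper":1,"offset":[0,-30,0],"rotation":[-0.1,0,0]},{"gripper":1,"offset":[0,-30,0],"rotation":[-0.2,0,0]},{"gripper":1,"offset":[0,-30,0],"rotation":[-0.3,0,0]},{"gripper":1,"offset":[0,-30,0],"rotation":[-0.4,0,0]},{"gripper":1,"offset":[0,-30,0],"rotation":[-0.45,0,0]},{"gripper":1,"offset":[0,-30,0],"rotation":[-0.45,0,0]},{"gripper":1,"offset":[0,-30,0],"rotation":[-0.45,0,0]}]' 40;python3 -c "
from h import *
st(); off(mw(-70,-4,32),mw(-30,-4,32),mw(-20,-4,32))"
```

```text
t: 22.6
tool_pos: [0.5377, -0.0234, 0.0893]
tool_rot: [-0.276, 3.124, -0.002]
contact_force: [0.1, -0.4, 0.1]
opening: 0.0363
grip_force: 0.0
t 22.6 tcp [ 0.5377 -0.0234  0.0893] yaw_y 100.1 zdir [ 0.005 -0.001 -1.   ] q [-0.18 -0.02  1.94  0.    1.22 -1.93]
 mach frame tcp [-54.6  -5.9  89.3] F [-0.4  0.   0.1] T [0.01 0.04 0.04] open 36.3 grip 0.0
t: 23.6
tool_pos: [0.5408, -0.0526, 0.0861]
tool_rot: [0.263, -3.013, -0.689]
contact_force: [0.2, 0.6, -0.1]
opening: -0.0002
grip_force: 0.0
t 23.6 tcp [ 0.5408 -0.0526  0.0861] yaw_y 99.98 zdir [-0.076  0.428 -0.901] q [-0.42  0.13  1.83  0.37  1.45 -2.27]
 mach frame tcp [-83.9  -3.9  86.1] F [ 0.6 -0.3 -0.1] T [-0.21 -0.04 -0.01] open -0.2 grip 0.0
t 23.6 tcp [ 0.5408 -0.0526  0.0861] yaw_y 99.98 zdir [-0.076  0.428 -0.901] q [-0.42  0.13  1.83  0.37  1.45 -2.27]
 mach frame tcp [-83.9  -3.9  86.1] F [ 0.6 -0.3 -0.1] T [-0.21 -0.04 -0.01] open -0.2 grip 0.0
-> (np.float64(0.5385), np.float64(-0.0388), np.float64(0.032)) [ -0.1 -10.9  54.8]
-> (np.float64(0.5315), np.float64(0.0005), np.float64(0.032)) [-0.1 25.  72.1]
-> (np.float64(0.5298), np.float64(0.0104), np.float64(0.032)) [-0.1 34.1 76.5]
```

```bash
python3 -m handwheel '[{"gripper":1,"offset":[0,-8,13],"rotation":[0,0,0]},{"gripper":1,"offset":[0,-14,28],"rotation":[0,0,0]},{"gripper":1,"offset":[0,-18,43],"rotation":[0,0,0]},{"gripper":1,"offset":[0,-17,52],"rotation":[0,0,0]},{"gripper":1,"offset":[0,-14,53],"rotation":[0,0,0]},{"gripper":1,"offset":[0,-10,55],"rotation":[0,0,0]},{"gripper":1,"offset":[0,-6,57],"rotation":[0,0,0]},{"gripper":1,"offset":[0,-2,59],"rotation":[0,0,0]}]'; python3 -c "
from h import *
st()"
```

```text
t: 24.6
tool_pos: [0.5371, -0.029, 0.0328]
tool_rot: [0.264, -3.015, -0.689]
contact_force: [0.4, 0.8, -0.3]
opening: 0.0006
grip_force: 0.0
t 24.6 tcp [ 0.5371 -0.029   0.0328] yaw_y 100.01 zdir [-0.075  0.428 -0.901] q [-0.39  0.19  1.87  0.39  1.35 -2.27]
 mach frame tcp [-60.1  -4.4  32.8] F [ 0.7 -0.5 -0.3] T [-0.22  0.02  0.03] open 0.6 grip 0.0
```

```bash
python3 -m handwheel '[{"gripper":1,"offset":[0,2.7,1.3],"rotation":[0,0,0]},{"gripper":1,"offset":[0,5.4,2.6],"rotation":[0,0,0]},{"gripper":1,"offset":[0,8.1,3.9],"rotation":[0,0,0]},{"gripper":1,"offset":[0,10.8,5.2],"rotation":[0,0,0]},{"gripper":1,"offset":[0,13.5,6.5],"rotation":[0,0,0]},{"gripper":1,"offset":[0,16.2,7.8],"rotation":[0,0,0]},{"gripper":1,"offset":[0,18,8.7],"rotation":[0,0,0]},{"gripper":1,"offset":[0,18,8.7],"rotation":[0,0,0]}]'; python3 -c "
from h import *
st()"
```

```text
t: 25.6
tool_pos: [0.5344, -0.0115, 0.0325]
tool_rot: [0.263, -3.018, -0.683]
contact_force: [2.1, -6.8, -1.4]
opening: -0.0
grip_force: 3.7
t 25.6 tcp [ 0.5344 -0.0115  0.0325] yaw_y 100.0 zdir [-0.073  0.424 -0.903] q [-0.36  0.17  1.89  0.39  1.33 -2.25]
 mach frame tcp [-42.3  -4.8  32.5] F [-7.1 -0.9 -1.4] T [-1.33 -0.25  0.02] open -0.0 grip 3.7
```

```bash
python3 -m handwheel '[{"gripper":1,"offset":[0,2,1],"rotation":[0,0,0]},{"gripper":1,"offset":[0,4,2],"rotation":[0,0,0]},{"gripper":1,"offset":[0,6,3],"rotation":[0,0,0]},{"gripper":1,"offset":[0,8,3.9],"rotation":[0,0,0]},{"gripper":1,"offset":[0,10,4.8],"rotation":[0,0,0]},{"gripper":1,"offset":[0,12,5.8],"rotation":[0,0,0]},{"gripper":1,"offset":[0,14,6.8],"rotation":[0,0,0]},{"gripper":1,"offset":[0,14,6.8],"rotation":[0,0,0]}]'; python3 -c "
from h import *
st()"
```

```text
t: 26.6
tool_pos: [0.5318, 0.0039, 0.0325]
tool_rot: [0.263, -3.018, -0.683]
contact_force: [0.3, -10.5, -1.0]
opening: 0.0001
grip_force: 5.0
t 26.6 tcp [0.5318 0.0039 0.0325] yaw_y 100.01 zdir [-0.073  0.424 -0.903] q [-0.34  0.16  1.91  0.4   1.32 -2.23]
 mach frame tcp [-26.7  -4.9  32.5] F [-10.4   1.5  -1. ] T [-1.71 -0.34 -0.02] open 0.1 grip 5.0
```

Rubbing force is about 10 N, as expected. I'll continue in small steps.

```bash
python3 -m handwheel '[{"gripper":1,"offset":[0,1,0.5],"rotation":[0,0,0]},{"gripper":1,"offset":[0,2,1],"rotation":[0,0,0]},{"gripper":1,"offset":[0,3,1.5],"rotation":[0,0,0]},{"gripper":1,"offset":[0,4,2],"rotation":[0,0,0]},{"gripper":1,"offset":[0,5,2.4],"rotation":[0,0,0]},{"gripper":1,"offset":[0,6,2.9],"rotation":[0,0,0]},{"gripper":1,"offset":[0,7,3.4],"rotation":[0,0,0]},{"gripper":1,"offset":[0,7,3.4],"rotation":[0,0,0]}]'; python3 -c "
from h import *
st()"
```

```text
t: 27.6
tool_pos: [0.5309, 0.0107, 0.0325]
tool_rot: [0.263, -3.019, -0.68]
contact_force: [2.4, -13.0, -1.2]
opening: -0.0001
grip_force: 6.4
t 27.6 tcp [0.5309 0.0107 0.0325] yaw_y 100.01 zdir [-0.071  0.423 -0.904] q [-0.33  0.15  1.91  0.4   1.32 -2.22]
 mach frame tcp [-19.9  -5.2  32.5] F [-13.2  -0.2  -1.2] T [-2.08 -0.41  0.06] open -0.1 grip 6.4
```

```bash
python3 -m handwheel '[{"gripper":1,"offset":[0,1,0.5],"rotation":[0,0,0]},{"gripper":1,"offset":[0,2,1],"rotation":[0,0,0]},{"gripper":1,"offset":[0,2.5,1.2],"rotation":[0,0,0]},{"gripper":1,"offset":[0,3,1.5],"rotation":[0,0,0]},{"gripper":1,"offset":[0,3.5,1.7],"rotation":[0,0,0]},{"gripper":1,"offset":[0,4,2],"rotation":[0,0,0]},{"gripper":1,"offset":[0,4.5,2.2],"rotation":[0,0,0]},{"gripper":1,"offset":[0,4.5,2.2],"rotation":[0,0,0]}]'; python3 -c "
from h import *
st()"
```

```text
t: 28.6
tool_pos: [0.5304, 0.0151, 0.0326]
tool_rot: [0.263, -3.02, -0.678]
contact_force: [3.0, -14.5, -0.7]
opening: -0.0001
grip_force: 7.3
t 28.6 tcp [0.5304 0.0151 0.0326] yaw_y 100.01 zdir [-0.071  0.422 -0.904] q [-0.32  0.15  1.92  0.4   1.31 -2.21]
 mach frame tcp [-15.5  -5.4  32.6] F [-14.8  -0.5  -0.7] T [-2.37 -0.42 -0.01] open -0.1 grip 7.3
```

```bash
python3 -m handwheel '[{"gripper":1,"offset":[0,1,0.5],"rotation":[0,0,0]},{"gripper":1,"offset":[0,1.5,0.7],"rotation":[0,0,0]},{"gripper":1,"offset":[0,2,1],"rotation":[0,0,0]},{"gripper":1,"offset":[0,2.5,1.2],"rotation":[0,0,0]},{"gripper":1,"offset":[0,3,1.5],"rotation":[0,0,0]},{"gripper":1,"offset":[0,3.5,1.7],"rotation":[0,0,0]},{"gripper":1,"offset":[0,4,2],"rotation":[0,0,0]},{"gripper":1,"offset":[0,4,2],"rotation":[0,0,0]}]'; python3 -c "
from h import *
st()"
```

```text
t: 29.6
tool_pos: [0.5298, 0.0192, 0.0326]
tool_rot: [0.263, -3.021, -0.677]
contact_force: [2.4, -15.8, -1.6]
opening: -0.0002
grip_force: 7.9
t 29.6 tcp [0.5298 0.0192 0.0326] yaw_y 100.02 zdir [-0.07   0.421 -0.904] q [-0.31  0.15  1.92  0.4   1.31 -2.21]
 mach frame tcp [-11.4  -5.5  32.6] F [-16.    0.4  -1.6] T [-2.53 -0.39 -0.  ] open -0.2 grip 7.9
```

```bash
python3 -m handwheel '[{"gripper":1,"offset":[0,0.5,0.2],"rotation":[0,0,0]},{"gripper":1,"offset":[0,1,0.5],"rotation":[0,0,0]},{"gripper":1,"offset":[0,1.5,0.7],"rotation":[0,0,0]},{"gripper":1,"offset":[0,2,1],"rotation":[0,0,0]},{"gripper":1,"offset":[0,2.5,1.2],"rotation":[0,0,0]},{"gripper":1,"offset":[0,2.5,1.2],"rotation":[0,0,0]},{"gripper":1,"offset":[0,2.5,1.2],"rotation":[0,0,0]},{"gripper":1,"offset":[0,2.5,1.2],"rotation":[0,0,0]}]'; python3 -c "
from h import *
st()"
```

```text
t: 30.6
tool_pos: [0.5288, 0.0216, 0.0323]
tool_rot: [0.264, -3.02, -0.676]
contact_force: [0.9, -17.4, -0.9]
opening: 0.0004
grip_force: 8.5
t 30.6 tcp [0.5288 0.0216 0.0323] yaw_y 100.01 zdir [-0.072  0.42  -0.905] q [-0.31  0.14  1.92  0.4   1.31 -2.2 ]
 mach frame tcp [-8.8 -4.9 32.3] F [-17.3   2.2  -0.9] T [-2.75 -0.19  0.12] open 0.4 grip 8.5
```

```bash
python3 -m handwheel '[{"gripper":1,"offset":[0,0.5,0.2],"rotation":[0,0,0]},{"gripper":1,"offset":[0,1,0.5],"rotation":[0,0,0]},{"gripper":1,"offset":[0,1.5,0.7],"rotation":[0,0,0]},{"gripper":1,"offset":[0,2,1],"rotation":[0,0,0]},{"gripper":1,"offset":[0,2.5,1.2],"rotation":[0,0,0]},{"gripper":1,"offset":[0,2.5,1.2],"rotation":[0,0,0]},{"gripper":1,"offset":[0,2.5,1.2],"rotation":[0,0,0]},{"gripper":1,"offset":[0,2.5,1.2],"rotation":[0,0,0]}]'; python3 -c "
from h import *
st()"
```

```text
t: 31.6
tool_pos: [0.5289, 0.0218, 0.0324]
tool_rot: [0.264, -3.023, -0.668]
contact_force: [0.0, -26.5, 0.4]
opening: -0.0002
grip_force: 12.8
t 31.6 tcp [0.5289 0.0218 0.0324] yaw_y 100.03 zdir [-0.07   0.415 -0.907] q [-0.3   0.14  1.92  0.4   1.3  -2.2 ]
 mach frame tcp [-8.6 -5.  32.4] F [-26.1   4.6   0.4] T [-3.98 -0.1   0.41] open -0.2 grip 12.8
```

The tool is against the hard stop: force rose 9 N with no travel. I'll back off and check that the tray stays in.

```bash
python3 -m handwheel '[{"gripper":1,"offset":[0,-2,-1],"rotation":[0,0,0]},{"gripper":1,"offset":[0,-4,-2],"rotation":[0,0,0]},{"gripper":1,"offset":[0,-7,-3.4],"rotation":[0,0,0]},{"gripper":1,"offset":[0,-16,-8],"rotation":[0,0,0]},{"gripper":1,"offset":[0,-36,-17],"rotation":[0,0,0]},{"gripper":1,"offset":[0,-72,-35],"rotation":[0,0,0]},{"gripper":1,"offset":[0,-115,-60],"rotation":[0,0,0]},{"gripper":1,"offset":[0,-160,-95],"rotation":[0,0,0]}]'
python3 - <<'E'
from h import *
import cv2
st()
t=ctrl.get_image('top'); d=ctrl.get_image('scene')
a=cv2.resize(t['image'][170:290,150:270,::-1],(400,400),interpolation=cv2.INTER_CUBIC)
b=cv2.resize(d['image'][150:250,320:420,::-1],(400,400),interpolation=cv2.INTER_CUBIC)
cv2.imwrite('pics/f6.png',np.hstack([a,b]))
E
```

```text
t: 32.6
tool_pos: [0.5583, -0.1559, 0.0475]
tool_rot: [0.263, -3.012, -0.692]
contact_force: [1.1, -0.1, -0.4]
opening: 0.0003
grip_force: 0.0
t 32.6 tcp [ 0.5583 -0.1559  0.0475] yaw_y 99.96 zdir [-0.077  0.43  -0.9  ] q [-0.56  0.3   1.71  0.33  1.45 -2.4 ]
 mach frame tcp [-188.7   -3.3   47.5] F [-0.3 -1.1 -0.4] T [-0.23 -0.07 -0.01] open 0.3 grip 0.0
```

View pics/f6.png

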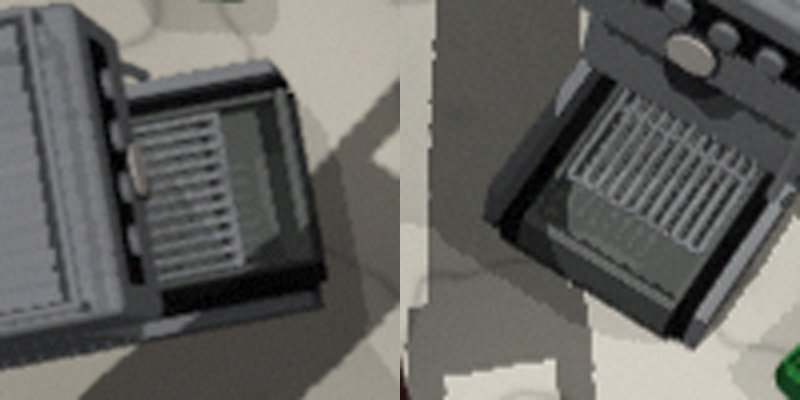

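The tray is in the bay with its front edge at about left-panel (288,92)–(315,232), close to flush with the cheek ends. I'll measure it.

Run:
```python
from h import *
t=ctrl.get_image('top'); d=ctrl.get_image('scene')
u=np.array([np.cos(TH),np.sin(TH)]);v=np.array([-u[1],u[0]])
def P(n,c,q,z):
    w=ray(c,q,z)-M; print(n,(np.array([u@w,v@w])*1000).round(1))
L=lambda x,y:((x+.5)/3.333-.5+150,(y+.5)/3.333-.5+170)
S=lambda x,y:((x-400+.5)/4-.5+320,(y+.5)/4-.5+150)
P('front',t,L(287,92),.054);P('front',t,L(313,228),.054);P('cheek',t,L(275,63),.052);P('cheek',t,L(322,295),.052)
P('grate end',t,L(217,113),.047);P('grate end',t,L(243,265),.047)
P('s front',d,S(545,228),.054);P('s front',d,S(678,308),.054);P('s cheek',d,S(488,197),.052);P('s cheek',d,S(690,330),.052)
P('s grate',d,S(572,182),.047);P('s grate',d,S(700,248),.047)
```

```text
front [ -4.4 -60.7]
front [-5.5 35.6]
cheek [  0.5 -82.6]
cheek [-3.3 81.9]
grate end [ 46.7 -56.4]
grate end [47.1 51.1]
s front [ 1.8 37.3]
s front [  3.3 -67.5]
s cheek [-0.2 82.3]
s cheek [ -4.7 -82.2]
s grate [44.2 41.7]
s grate [ 52.  -56.6]
```

```bash
python3 -c "
from h import *
off(mw(-60,-4,32),mw(-30,-4,32),mw(-14,-4,32))"
```

```text
t 32.8 tcp [ 0.5592 -0.156   0.0483] yaw_y 99.87 zdir [-0.074  0.429 -0.9  ] q [-0.56  0.3   1.71  0.33  1.45 -2.4 ]
 mach frame tcp [-188.9   -4.1   48.3] F [ 0.4  0.4 -0.4] T [-0.17 -0.09 -0.03] open 0.2 grip 0.0
-> (np.float64(0.5367), np.float64(-0.029), np.float64(0.032)) [  0.4 109.   70.8]
-> (np.float64(0.5315), np.float64(0.0005), np.float64(0.032)) [  0.5 135.9  83.9]
-> (np.float64(0.5288), np.float64(0.0163), np.float64(0.032)) [  0.5 150.4  90.8]
```

```bash
python3 -m handwheel '[{"gripper":1,"offset":[0,40,26],"rotation":[0,0,0]},{"gripper":1,"offset":[0,80,52],"rotation":[0,0,0]},{"gripper":1,"offset":[0,109,71],"rotation":[0,0,0]},{"gripper":1,"offset":[0,120,76],"rotation":[0,0,0]},{"gripper":1,"offset":[0,128,80],"rotation":[0,0,0]},{"gripper":1,"offset":[0,133,82.5],"rotation":[0,0,0]},{"gripper":1,"offset":[0,136,84],"rotation":[0,0,0]},{"gripper":1,"offset":[0,136,84],"rotation":[0,0,0]}]'; python3 -c "
from h import *
st()"; python3 -m handwheel '[{"gripper":1,"offset":[0,3,1.4],"rotation":[0,0,0]},{"gripper":1,"offset":[0,6,2.9],"rotation":[0,0,0]},{"gripper":1,"offset":[0,9,4.3],"rotation":[0,0,0]},{"gripper":1,"offset":[0,11,5.3],"rotation":[0,0,0]},{"gripper":1,"offset":[0,13,6.3],"rotation":[0,0,0]},{"gripper":1,"offset":[0,15,7.2],"rotation":[0,0,0]},{"gripper":1,"offset":[0,16,7.7],"rotation":[0,0,0]},{"gripper":1,"offset":[0,16,7.7],"rotation":[0,0,0]}]'; python3 -c "
from h import *
st()"
```

```text
t: 33.8
tool_pos: [0.5315, 0.0019, 0.0318]
tool_rot: [0.263, -3.014, -0.69]
contact_force: [0.6, 0.1, 0.5]
opening: -0.0002
grip_force: 0.0
t 33.8 tcp [0.5315 0.0019 0.0318] yaw_y 99.96 zdir [-0.075  0.428 -0.901] q [-0.34  0.16  1.9   0.4   1.33 -2.23]
 mach frame tcp [-28.7  -4.2  31.8] F [-0.  -0.6  0.5] T [-0.22 -0.06  0.04] open -0.2 grip 0.0
t: 34.8
tool_pos: [0.5282, 0.0198, 0.0317]
tool_rot: [0.263, -3.014, -0.69]
contact_force: [0.6, 0.7, 0.6]
opening: 0.0001
grip_force: 0.0
t 34.8 tcp [0.5282 0.0198 0.0317] yaw_y 99.99 zdir [-0.075  0.428 -0.9  ] q [-0.31  0.15  1.92  0.41  1.32 -2.21]
 mach frame tcp [-10.4  -4.1  31.7] F [ 0.6 -0.7  0.6] T [-0.19 -0.06 -0.01] open 0.1 grip 0.0
```

There was no contact up to 2 mm short of home, so the tray stayed in and is latched. I'll retreat and hand in.

```bash
python3 -m handwheel '[{"gripper":1,"offset":[0,-9,-4],"rotation":[0,0,0]},{"gripper":1,"offset":[0,-27,-13],"rotation":[0,0,0]},{"gripper":1,"offset":[0,-54,-30],"rotation":[0,0,0]},{"gripper":1,"offset":[0,-85,-60],"rotation":[0,0,0]},{"gripper":1,"offset":[0,-105,-90],"rotation":[0,0,0]},{"gripper":1,"offset":[0,-110,-100],"rotation":[0,0,0]},{"gripper":1,"offset":[0,-110,-100],"rotation":[0,0,0]},{"gripper":1,"offset":[0,-110,-100],"rotation":[0,0,0]}]'; python3 -c "
from h import *
st(); print(ctrl.finish_job())"
```

```text
t: 35.8
tool_pos: [0.5521, -0.1196, 0.0729]
tool_rot: [0.264, -3.011, -0.691]
contact_force: [0.2, -0.2, 0.5]
opening: 0.0001
grip_force: 0.0
t 35.8 tcp [ 0.5521 -0.1196  0.0729] yaw_y 99.98 zdir [-0.077  0.429 -0.9  ] q [-0.52  0.22  1.75  0.34  1.47 -2.35]
 mach frame tcp [-151.8   -3.4   72.9] F [-0.3 -0.2  0.5] T [-0.19 -0.05 -0.03] open 0.1 grip 0.0
the job is handed in; nothing more can be done
None
```

The tray is pushed home against the rear stop and stayed in when I backed off and re-checked, so it appears latched; the gripper is clear and the job was handed in at about 36 s (no verdict was returned).

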